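Fit the slot nozzle to the hot-air barrel and hold it home

ROBOT

A 6-joint arm with a two-finger parallel gripper is mounted at the origin on the work surface. World frame = base frame: x ahead of the robot, y to its left, z up, the work surface at z = 0. Lengths are in mm, angles in rad, forces in N, time in s.
With the tool pointing down it reaches from about 275 to 1000 mm from the base axis. Payload 8.4 kg.
Tool frame: the origin (TCP) lies at the very end of the fingers, on their centre line; the grasp point (between the pads) lies 19 mm behind it; z points along the fingers, y is the line along which they close (so a half turn about z gives the same grasp; the last joint's range is limited). The gripper opens to 85 mm and grips with 20 to 120 N. Pads are 22 mm wide; open, the fingers measure 114 mm over their backs; the gripper's body (76 mm by 85 mm) begins 54 mm behind the grasp point. The pads swing forward as they close: fully open they stand 13 mm farther back than shut.
Start: joints at [-1.192, 0.353, 1.633, -0, 1.155, -0.002], TCP at [232.288, -580.233, 197.281] pointing down, gripper open.
Joint ranges: [-2.63, 2.63], [-0.92, 2.1], [0.06, 2.66], [-1.3, 4.44], [0, 2.69], [-3.02, 3.02]. Speed limits (rad/s): [2.22, 2.22, 2.79, 3.14, 3.14, 3.14].

INTERFACE

Orientations are given as [roll, pitch, yaw] about the fixed x, y, z axes, in that order (R = Rz(yaw) Ry(pitch) Rx(roll)).
In Python, from rig import sensors, grab_frame, camera_params, order gives the robot as it stands. The module is installed in compiled form; this text tells all that it offers.
- The arm moves only by the tool move_arm, never from a script. Its argument "motion" is a list of rows, each a list of 7 numbers: the turn, a rotation vector about the tool's x, y, z in parts of the range, where 1.0 means pi/2 rad, then the shift along the tool's x, y, z in a scale on which 1.0 is 1 m, then the finger opening in m, from 0 to 0.0854. A call has 1 to 8 rows; each row is the pose to reach, as a shift and turn from the pose commanded when the call began, along the tool's axes at that moment; what a row does not reach only later rows make up. A row lasts 1/8 s, in which the tool goes at most 62.5 mm and 10.7 degrees, less where a joint would pass 70% of its speed; a pose out of reach is approached as far as the arm can. No shift or turn number may pass 1 either way. A call with a gripper value outside its range is refused whole. The fingers move at their own pace and stop on an object; "grip_force" is the grip in N (left out, the last holds). Time passes only in rows, so rows that repeat a pose let the fingers close. It gives the time, the measured TCP pose, the force, the opening and the grip force at its end, in the units of the state.
- sensors.sense(): the state, without advancing time (a new reading comes with each control period).
- grab_frame(name): name is "side" or "top" or "wrist"; returns (picture, depth): 384x512x3 uint8, red, green, blue; 384x512 float32, mm along the optical axis (not along the pixel's ray), 0 where there is no reading.
- camera_params(name): a dict with "camera_matrix" (3x3 intrinsics, pixels), "world_from_camera" (4x4, takes a point from camera to world coordinates). Camera axes: x right, y down, z forward; pixel columns grow to the right and rows downward; lengths in mm; the calibration is good to about 2 mm. The wrist camera is an equidistant fisheye: a pixel r from the principal point sees the ray r / f radians off the axis. A picture is of the moment at which its call begins: read the wrist's pose just before it. camera_params takes no time and is no camera call; for the wrist camera it gives the pose at the moment of the call.
- order.sign_off(): hands the job in; it is judged then, once.
The state is a dict: "clock": time; "qpos": joint angles; "qvel": joint speeds; "joint_efforts": joint torques, N m; "eef_pos": TCP position; "tcp_rot": TCP orientation; "contact_force": force on the tool from outside, world axes, zero at the start; "wrist_torque": the same for the moment, N m; "opening": opening from 0.0 (shut) to 1.0 (fully open); "grasp_force": force on a finger pad.
Only numpy, scipy, OpenCV 4.12 (cv2) and the standard library are available. Lean on these libraries where they do the work, as an engineer would, in place of code of your own. Each camera call takes 0.05 s, during which the arm holds its last target. There are 200 camera calls.

TASK

Pull the flat slot nozzle out of its pot and push its foot down into the mouth of the cold hot-air barrel with the two lugs going through the two notches, then, keeping it pressed in against the spring, twist it a quarter turn clockwise (seen from above). Finish while still gripping the nozzle and pressing it fully home, shoulder down on the barrel's rim: do not let go, so that the seal can be checked. Leave the round nozzle, the phone, the rubber blower and the screwdriver where they are.

Things in the scene. Friction and masses are not known exactly. Their poses are not given: they have to be found in the camera images.
- nozzle: Slot nozzle to fit: bare steel, 120 mm tall, about 0.18 kg, loose, standing foot down in its pot. Origin: centre of the foot's underside; z up along it. Foot: round spigot of 22 mm (z 0 to 22 mm, tapered to 16 mm over the lowest 4 mm) with two lugs, along +x and -x, reaching 18 mm from the axis, 6 mm wide, z 6 to 11 mm. Half a turn about z gives the same shape.
- nozzle_shoulder (a point): Centre of the underside of the nozzle's round shoulder disc (36 mm across, 5 mm thick), 22 mm above the nozzle's origin; it lands on the barrel's rim when the nozzle is home. Axes as the nozzle.
- nozzle_grip (a point): On the nozzle's axis, 88 mm above its origin: middle of the place to grip. From the shoulder to the top (27 to 120 mm above the origin) the nozzle is a flat rectangular tube, 24 mm along x and 14 mm along y; grip it across the 14 mm. Axes as the nozzle.
- pot: The pot that holds the slot nozzle: an aluminium tube fixed to the bench, outside 50 mm, inside 39 mm, 50 mm high, floor 5 mm thick, on a low black foot ring 68 mm across. Origin: centre of its underside; z up. The nozzle stands on the pot's floor with its upper 75 mm sticking out.
- mouth (a point): Centre of the rim (top face) of the steel hot-air barrel, fixed upright in a stand: 60 mm outside, rim 140 mm above the bench, stand base 100 (x) by 130 (y) mm. z up; x points through one of the two notches (the other at -x). Hole of 25 mm through a 6 mm thick flange; notches 12 mm wide, reaching 21 mm from the axis, a dark line on the rim outside each.
- plunger (a joint): Brass spring plunger, a 20 mm disc inside the barrel: travel in m, 0 = up (top 12 mm below the rim), growing as it is pressed; 0.010 when the nozzle is fully home, its foot 22 mm below the rim. It pushes back with about 3 N at 0 and 11 N at 0.010.
- nozzle_round: Bystander: round nozzle, steel, 100 mm tall, the same foot but a thin round tip 10 mm in diameter, loose in the other pot. Origin: centre of its underside.
- pot_round: The other pot, same as the first, fixed; holds the round nozzle. Origin: centre of its underside.
- phone: Bystander: a black phone lying on the bench, 72 x 148 x 8 mm. Origin: centre of its underside.
- blower: Bystander: black rubber air blower standing upright, 54 mm across, 110 mm tall. Origin: centre of its underside.
- driver: Bystander: screwdriver lying on the bench, 150 mm long along its x axis; origin at mid-length, on its underside.
- barrel: The same barrel and stand; origin on the bench under the mouth, axes as the mouth. Under the flange the lugs turn clockwise (from above) to a stop about 95 degrees from the notches, the other way only 15 degrees, and only while the shoulder is less than 5 mm above the rim. Unpushed after the turn, the spring lifts the nozzle 5 mm until its lugs meet the flange.
Mind the look-alikes: they are no part of the job. What is shaped like the pot but pink is not meant. What is shaped like the nozzle but green is not meant.

How it is judged:
By the outcome, as a careful person would: the job done as asked, in the order asked, and still so for the second after the job is handed in, while the arm keeps its last pose, push and grip.
It also fails if it takes over 45 s, if anything falls off the work surface, if the arm or the gripper's body presses on something with over 40 N, if the wrist force passes 120 N, or if a joint passes its speed limit or range.

## Working session

There is one attempt and no reset: what is moved stays moved. The work goes in short steps, Python scripts to look and compute and a tool call to move; the robot and the scene stay as the last step left them, time stands still between calls to the robot, and variables do not carry over. Pictures are saved under pics/ and viewed, at most 10 in all, crops included, and the job is handed in when it is done.

Besides the shell and the picture viewer there is one more tool, called after "Emit:" as name(argument=value, ...) on one line, values as JSON. move_arm: Moves the arm, as the interface text tells. Its arguments: {"type":"object","properties":{"motion":{"type":"array","items":{"type":"array","items":{"type":"number"}}},"grip_force":{"type":"number"}},"required":["motion"]}

```bash
mkdir -p pics
cat > h.py <<'E'
import numpy as np, cv2
from rig import sensors, grab_frame, camera_params, order
def save(n, img): cv2.imwrite('pics/'+n+'.png', img[:,:,::-1])
E
python3 - <<'E'
from h import *
ims=[]
for c in ['top','side']:
    p,d=grab_frame(c); save('a_'+c,p); np.savez('pics/'+c,p=p,d=d,K=camera_params(c)['camera_matrix'],T=camera_params(c)['world_from_camera'])
    print(c,camera_params(c))
s=sensors.sense(); print({k:np.round(v,3) for k,v in s.items()})
E
```

```text
top {'camera_matrix': array([[370.82165892,   0.        , 261.75702531],
       [  0.        , 370.82165892, 196.82739518],
       [  0.        ,   0.        ,   1.        ]]), 'world_from_camera': array([[-2.03513848e-02, -9.86314675e-01,  1.63612908e-01,
         4.50286561e+02],
       [-9.99642697e-01,  1.72375644e-02, -2.04290147e-02,
         5.68115499e+01],
       [ 1.73291490e-02, -1.63970207e-01, -9.86313070e-01,
         1.06385322e+03],
       [ 0.00000000e+00,  0.00000000e+00,  0.00000000e+00,
         1.00000000e+00]])}
side {'camera_matrix': array([[456.85607966,   0.        , 262.25187114],
       [  0.        , 456.85607966, 186.00451423],
       [  0.        ,   0.        ,   1.        ]]), 'world_from_camera': array([[-6.87288538e-01, -5.56974900e-01,  4.66276125e-01,
         1.77612664e+02],
       [-7.26383122e-01,  5.28253727e-01, -4.39676655e-01,
         4.50046705e+02],
       [-1.42323976e-03, -6.40879833e-01, -7.67639899e-01,
         8.38500833e+02],
       [ 0.00000000e+00,  0.00000000e+00,  0.00000000e+00,
         1.00000000e+00]])}
{'clock': np.float64(0.1), 'qpos': array([-1.192,  0.354,  1.634, -0.   ,  1.155, -0.002]), 'qvel': array([-0.002, -0.002, -0.004,  0.001,  0.   , -0.002]), 'joint_efforts': array([-2.0000e-03, -6.0636e+01, -3.4282e+01, -0.0000e+00,  4.0000e-03,
        0.0000e+00]), 'eef_pos': array([ 232.137, -579.794,  196.659]), 'tcp_rot': array([-3.14 ,  0.   ,  0.381]), 'contact_force': array([-0.38 , -1.134, -0.082]), 'wrist_torque': array([0.029, 0.049, 0.007]), 'grasp_force': np.float64(0.0), 'opening': np.float64(1.002)}
```

View pics/a_top.png

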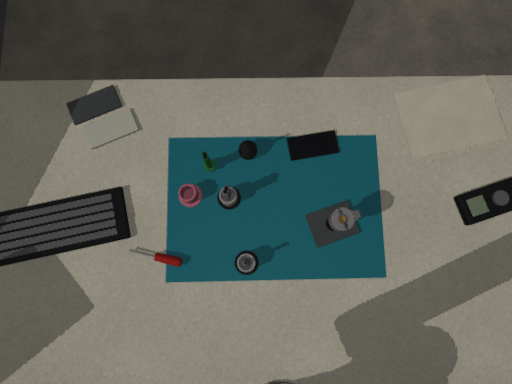

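View pics/a_side.png

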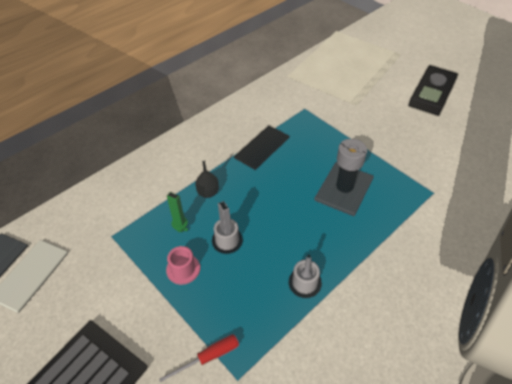

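The top view shows pots with a nozzle at (228,196) and (246,262), a pink pot at (190,195), a green nozzle at (207,160) and the barrel at (343,219). The side view has the same things at (225,230), (306,275), (182,265), (177,212) and (350,155). The pot at (228,196) seems to hold the wide flat nozzle. I'll confirm that in an enlarged crop.

Run:
```python
from h import *
t=np.load('pics/top.npz');s=np.load('pics/side.npz')
def crop(p,u,v,r=25): return cv2.resize(p[v-r:v+r,u-r:u+r],(260,260),interpolation=cv2.INTER_CUBIC)
a=np.hstack([crop(t['p'],228,192),crop(t['p'],246,262),crop(t['p'],343,219)])
b=np.hstack([crop(s['p'],225,225),crop(s['p'],306,270),crop(s['p'],350,155)])
save('crop1',np.vstack([a,b]))
```

```text
(no output)
```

View pics/crop1.png

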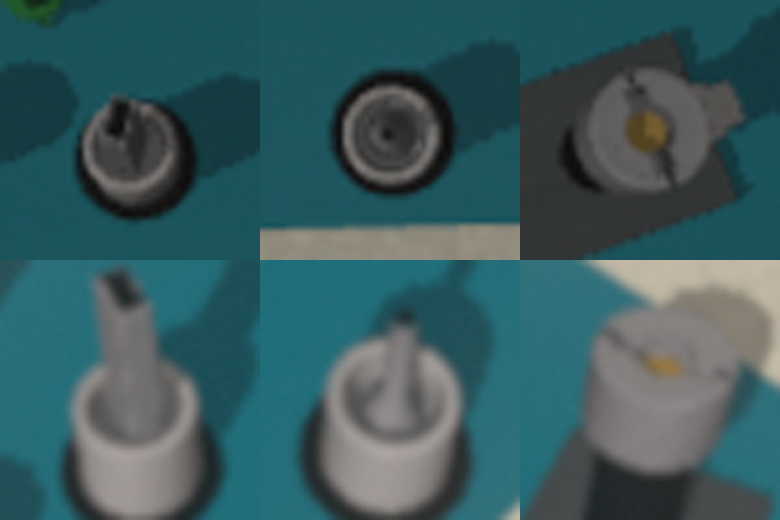

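The crop confirms it. The slot nozzle has a flat rectangular tip at top (226,190) and side (223,205), while the other pot at top (246,262) holds the thin round one. The barrel's notch marks are at top (339.5,209.4) and (347.2,227.7). Next I'll triangulate roughly and plan a wrist look.

```bash
cat >> h.py <<'E'
def ray(T,K,uv,fish=False):
    x=(uv[0]-K[0,2])/K[0,0]; y=(uv[1]-K[1,2])/K[1,1]
    if fish:
        th=np.hypot(x,y); s=np.sin(th)/max(th,1e-9); d=np.array([x*s,y*s,np.cos(th)])
    else: d=np.array([x,y,1.])
    d=T[:3,:3]@d; return T[:3,3],d/np.linalg.norm(d)
def tri(rays):
    A=sum(np.eye(3)-np.outer(d,d) for o,d in rays); b=sum((np.eye(3)-np.outer(d,d))@o for o,d in rays)
    p=np.linalg.solve(A,b); return p,[round(float(np.linalg.norm(np.cross(p-o,d))),1) for o,d in rays]
def atz(r,z): o,d=r; return o+d*(z-o[2])/d[2]
E
python3 - <<'E'
from h import *
t=np.load('pics/top.npz');s=np.load('pics/side.npz')
R=lambda f,uv: ray(f['T'],f['K'],uv)
print('noz',tri([R(t,(225.7,189.7)),R(s,(223.5,205.4))]))
print('mouth',tri([R(t,(342.2,219)),R(s,(353.8,148.7))]))
for uv in [(339.5,209.4),(347.2,227.7),(342.2,219)]: print(atz(R(t,uv),140))
print('slot pot rim top ctr', atz(R(t,(228-25+127/5.2,167+147/5.2)),50))
print('green,blower,roundpot', atz(R(t,(207,160)),30),atz(R(t,(248,150)),50),atz(R(t,(246,262)),50))
c=camera_params('wrist');print(c)
S=sensors.sense();print(S['eef_pos'],S['tcp_rot'])
E
```

```text
noz (array([626.87569639, 130.2007214 , 124.68714202]), [0.8, 0.8])
mouth (array([ 543.29240773, -163.47707625,  139.53219539]), [0.4, 0.4])
[ 567.98902198 -157.66142213  140.        ]
[ 521.53328403 -174.4615654   140.        ]
[ 543.59107114 -163.1318811   140.        ]
slot pot rim top ctr [624.50327934 130.80910412  50.        ]
green,blower,roundpot [731.52448045 190.18558177  30.        ] [753.44036846  72.00464372  50.        ] [441.43516809  81.83935537  50.        ]
{'camera_matrix': array([[297.31863964,   0.        , 252.47044465],
       [  0.        , 297.31863964, 193.9189284 ],
       [  0.        ,   0.        ,   1.        ]]), 'world_from_camera': array([[ 3.70679605e-01, -8.95313488e-01, -2.47002811e-01,
         2.93839111e+02],
       [-9.28760384e-01, -3.57582943e-01, -9.76656923e-02,
        -5.54960901e+02],
       [-8.82580506e-04,  2.65609106e-01, -9.64080403e-01,
         3.73930140e+02],
       [ 0.00000000e+00,  0.00000000e+00,  0.00000000e+00,
         1.00000000e+00]])}
[ 232.13696785 -579.79352256  196.65852933] [-3.14037544e+00  7.39364092e-07  3.80807868e-01]
```

Emit:
move_arm(motion=[[0,0,0,0.03,-0.022,-0.02,0.085],[0,0,0,0.08,-0.058,-0.04,0.085],[0,0,0,0.13,-0.094,-0.04,0.085],[0,0,0,0.18,-0.13,-0.04,0.085],[0,0,0,0.23,-0.166,-0.04,0.085],[0,0,0,0.28,-0.202,-0.04,0.085],[0,0,0,0.33,-0.238,-0.04,0.085],[0,0,0,0.375,-0.27,-0.04,0.085]])

```text
clock: 1.1
eef_pos: [480.8, -188.2, 237.2]
tcp_rot: [-3.142, 0.0, 0.381]
contact_force: [0.3, -0.1, -0.3]
opening: 0.997
grasp_force: 0.0
```

```bash
cat >> h.py <<'E'
def wgrab(n):
    T=camera_params('wrist'); S=sensors.sense(); p,d=grab_frame('wrist')
    save(n,p); np.savez('pics/'+n,p=p,d=d,K=T['camera_matrix'],T=T['world_from_camera'])
    print(n,S['clock'],np.round(S['eef_pos'],1),np.round(S['tcp_rot'],3),np.round(S['qpos'],3),np.round(S['qvel'],3).max(),np.round(S['contact_force'],1))
E
python3 - <<'E'
from h import *
wgrab('w1')
E
```

```text
w1 1.1 [ 480.8 -188.2  237.2] [-3.142  0.     0.381] [-0.376  0.144  1.817  0.     1.18   0.814] 0.846 [ 0.3 -0.1 -0.3]
```

Emit:
move_arm(motion=[[0,0,0,-0.02,0.04,0,0.085],[0,0,0,-0.03,0.06,0,0.085],[0,0,0,-0.03,0.06,0,0.085]])

```text
clock: 1.52
eef_pos: [474.2, -258.0, 236.9]
tcp_rot: [-3.141, 0.001, 0.379]
contact_force: [0.4, 0.7, -0.7]
opening: 0.997
grasp_force: 0.0
```

Run:
```python
from h import *
wgrab('w2')
ims=[]
M=np.array([543.4,-163.3,140])
for n in ['w1','w2']:
    f=np.load(f'pics/{n}.npz'); T=np.linalg.inv(f['T']); q=T[:3,:3]@M+T[:3,3]; th=np.arctan2(np.hypot(q[0],q[1]),q[2]); k=th/np.hypot(q[0],q[1])*f['K'][0,0]
    u=int(q[0]*k+f['K'][0,2]); v=int(q[1]*k+f['K'][1,2]); r=50; u0=min(max(u-r,0),512-2*r); v0=min(max(v-r,0),384-2*r); print(n,u,v,u0,v0)
    ims.append(cv2.resize(f['p'][v0:v0+2*r,u0:u0+2*r],(400,400),interpolation=cv2.INTER_CUBIC))
save('crop2',np.hstack(ims))
```

```text
w2 1.525 [ 474.2 -258.   236.9] [-3.141e+00  1.000e-03  3.790e-01] [-0.501  0.183  1.771 -0.     1.188  0.691] 0.026 [ 0.4  0.7 -0.7]
w1 252 113 202 63
w2 185 80 135 30
```

View pics/crop2.png

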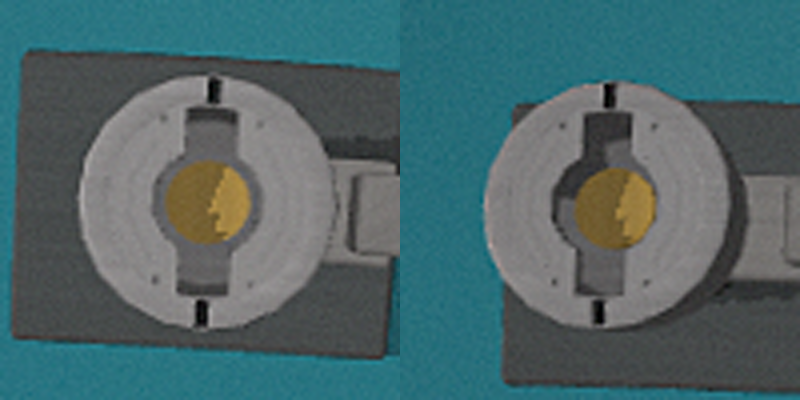

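The wrist crops show the barrel mouth with its notch marks. In w1 crop pixels the marks are at (214,91) and (202,312); in w2 they are at (209.5,96.5) and (198.5,311). I'll triangulate them.

```bash
cat > m.py <<'E'
from h import *
def wr(n,x,y,u0,v0,s): 
    f=np.load(f'pics/{n}.npz'); return ray(f['T'],f['K'],(u0+(x+.5)/s-.5,v0+(y+.5)/s-.5),True)
E
python3 - <<'E'
from m import *
a=lambda x,y: wr('w1',x,y,202,63,4); b=lambda x,y: wr('w2',x,y,135,30,4)
p,e=tri([a(214,91),b(209.5,96.5)]); q,g=tri([a(202,312),b(198.5,311)])
print(p,e,q,g,(p+q)/2,np.degrees(np.arctan2(*(p-q)[1::-1])),np.linalg.norm(p-q))
for f,A,B in [(a,(214,91),(202,312)),(b,(209.5,96.5),(198.5,311))]:
    P=atz(f(*A),140);Q=atz(f(*B),140);print((P+Q)/2,np.degrees(np.arctan2(*(P-Q)[1::-1])),np.linalg.norm(P-Q))
print('outline', atz(a(206,201),140),atz(b(207,205),140))
E
```

```text
[ 567.86603076 -155.59375645  140.48066988] [0.0, 0.0] [ 519.58284525 -171.99134667  141.44291157] [0.0, 0.0] [ 543.724438   -163.79255156  140.96179073] 18.75814733235922 51.000714471151156
[ 543.69278632 -163.80999519  140.        ] 18.73044094886091 51.23221544416239
[ 543.70260258 -163.5632242   140.        ] 18.539336135736 51.002224844207184
outline [ 543.62529348 -163.35468502  140.        ] [ 543.48234338 -164.60502609  140.        ]
```

Emit:
move_arm(motion=[[0,0,0,0.025,-0.035,0,0.085],[0,0,0,0.058,-0.081,0,0.085],[0,0,0,0.091,-0.127,0,0.085],[0,0,0,0.124,-0.173,0,0.085],[0,0,0,0.157,-0.219,0.01,0.085],[0,0,0,0.19,-0.265,0.03,0.085],[0,0,0,0.218,-0.304,0.04,0.085],[0,0,0,0.218,-0.304,0.04,0.085]])

```text
clock: 2.58
eef_pos: [563.1, 109.8, 196.1]
tcp_rot: [-3.14, 0.001, 0.385]
contact_force: [-0.5, -0.2, -0.4]
opening: 0.995
grasp_force: 0.0
```

Run:
```python
from h import *
wgrab('w3')
```

```text
w3 2.575 [563.1 109.8 196.1] [-3.14e+00  1.00e-03  3.85e-01] [1.890e-01 2.760e-01 1.745e+00 1.000e-03 1.122e+00 1.375e+00] 0.019 [-0.5 -0.2 -0.4]
```

Emit:
move_arm(motion=[[0,0,0,0,0.04,0,0.085],[0,0,0,0,0.07,0,0.085],[0,0,0,0,0.07,0,0.085]])

```text
clock: 3.0
eef_pos: [590.0, 38.8, 197.6]
tcp_rot: [3.141, -0.0, 0.378]
contact_force: [0.1, -0.5, -0.7]
opening: 0.997
grasp_force: 0.0
```

Run:
```python
from h import *
wgrab('w4')
ims=[]
M=np.array([626,130.3,100])
for n in ['w3','w4']:
    f=np.load(f'pics/{n}.npz'); T=np.linalg.inv(f['T']); q=T[:3,:3]@M+T[:3,3]; th=np.arctan2(np.hypot(q[0],q[1]),q[2]); k=th/np.hypot(q[0],q[1])*f['K'][0,0]
    u=int(q[0]*k+f['K'][0,2]); v=int(q[1]*k+f['K'][1,2]); r=50; u0=min(max(u-r,0),512-2*r); v0=min(max(v-r,0),384-2*r); print(n,u,v,u0,v0)
    ims.append(cv2.resize(f['p'][v0:v0+2*r,u0:u0+2*r],(400,400),interpolation=cv2.INTER_CUBIC))
save('crop3',np.hstack(ims))
```

```text
w4 3.0 [590.   38.8 197.6] [ 3.141 -0.     0.378] [ 0.063  0.3    1.708 -0.     1.133  1.257] 0.034 [ 0.1 -0.5 -0.7]
w3 257 114 207 64
w4 175 115 125 65
```

View pics/crop3.png

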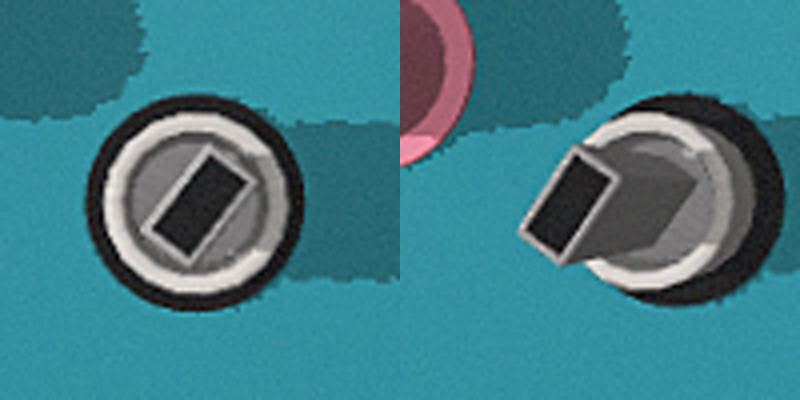

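The crops show the rectangular tip clearly. In w3 its corners are (210,145), (258,183), (190,265), (141,228). In w4 they are (177,143), (219,178), (161,266), (118,232). The pink pot is a neighbour.

Run:
```python
from m import *
A=[(210,145),(258,183),(190,265),(141,228)];B=[(177,143),(219,178),(161,266),(118,232)]
P=[]
for x,y in zip(A,B):
    p,e=tri([wr('w3',*x,207,64,4),wr('w4',*y,125,65,4)]);P.append(p);print(np.round(p,1),e)
P=np.array(P);c=P.mean(0);print('c',c)
l=(P[0]+P[1]-P[2]-P[3])/2; w=(P[0]+P[3]-P[1]-P[2])/2
print('long',np.linalg.norm(l),np.degrees(np.arctan2(l[1],l[0])),'short',np.linalg.norm(w),np.degrees(np.arctan2(w[1],w[0])))
print('pot rim ctr z50',atz(wr('w3',195.5,203,207,64,4),50),atz(wr('w4',243,203,125,65,4),50))
for X,n,o in [(A,'w3',(207,64)),(B,'w4',(125,65))]:
    Q=np.array([atz(wr(n,*x,*o,4),125) for x in X]);l=(Q[0]+Q[1]-Q[2]-Q[3])/2;w=(Q[0]+Q[3]-Q[1]-Q[2])/2
    print(Q.mean(0),np.degrees(np.arctan2(l[1],l[0])),np.linalg.norm(l),np.degrees(np.arctan2(w[1],w[0])),np.linalg.norm(w))
```

```text
[637.9 134.5 124.6] [0.4, 0.4]
[634.1 122.4 127.2] [0.2, 0.2]
[612.5 128.7 125.8] [0.3, 0.3]
[615.9 141.1 123.9] [0.2, 0.2]
c [625.12881426 131.68327287 125.39491449]
long 22.735219796021447 -16.399793253571918 short 12.928223875885598 73.59307779663907
pot rim ctr z50 [625.26641717 131.88342865  50.        ] [624.67578087 131.96965949  50.        ]
[625.11726495 131.63475953 125.        ] -17.290115667495797 22.318470666470393 74.06476540753474 12.71404181176172
[625.12708856 131.76867484 125.        ] -14.991446610839487 22.99538942007825 71.37277470702037 12.283650135012893
```

The manual's scale: turns go in shares of pi/2 rad. Converting my numbers, 0.664 rad is 0.4227.

Emit:
move_arm(motion=[[0,0,0.0955,0.015,-0.016,0,0.06],[0,0,0.191,0.032,-0.034,0.01,0.06],[0,0,0.2865,0.048,-0.052,0.025,0.06],[0,0,0.382,0.06,-0.064,0.035,0.06],[0,0,0.4227,0.0663,-0.071,0.045,0.06],[0,0,0.4227,0.0663,-0.071,0.045,0.06],[0,0,0.4227,0.0663,-0.071,0.045,0.06],[0,0,0.4227,0.0663,-0.071,0.045,0.06]])

```text
clock: 4.05
eef_pos: [625.1, 131.4, 153.0]
tcp_rot: [-3.141, -0.001, -0.283]
contact_force: [0.4, 0.4, 0.4]
opening: 0.703
grasp_force: 0.0
```

Run:
```python
from h import *
for i in range(2): wgrab('w5')
S=sensors.sense();print(S['eef_pos'],S['tcp_rot'],S['opening'])
```

```text
w5 4.05 [625.1 131.4 153. ] [-3.141e+00 -1.000e-03 -2.830e-01] [ 0.205  0.416  1.644 -0.     1.081  2.059] 0.005 [0.4 0.4 0.4]
w5 4.1 [625.2 131.4 152.9] [-3.141e+00 -1.000e-03 -2.830e-01] [ 0.205  0.416  1.644 -0.     1.081  2.059] 0.004 [-0.1 -0.  -0.1]
[625.202373   131.45214886 152.82202556] [-3.14128708e+00 -5.60041292e-04 -2.83194356e-01] 0.7032238891714574
```

Emit:
move_arm(motion=[[0,0,0,0,0,0.03,0.06],[0,0,0,0,0,0.065,0.06],[0,0,0,0,0,0.0785,0.06],[0,0,0,0,0,0.0785,0.06],[0,0,0,0,0,0.0785,0.01],[0,0,0,0,0,0.0785,0.008],[0,0,0,0,0,0.0785,0.008],[0,0,0,0,0,0.0785,0.008]], grip_force=80)

```text
clock: 5.15
eef_pos: [626.0, 131.9, 75.1]
tcp_rot: [-3.141, -0.002, -0.283]
contact_force: [-0.0, 0.3, 7.0]
opening: 0.138
grasp_force: 80.4
```

Emit:
move_arm(motion=[[0,0,0,0,0,0,0.0],[0,0,0,0,0,0,0.0],[0,0,0,0,0,0,0.0],[0,0,0,0,0,0,0.0]], grip_force=80)

```text
clock: 5.65
eef_pos: [626.0, 131.9, 75.1]
tcp_rot: [-3.141, -0.002, -0.283]
contact_force: [-0.5, 0.3, 5.6]
opening: 0.136
grasp_force: 80.4
```

Emit:
move_arm(motion=[[0,0,0,0,0,-0.015,0.0],[0,0,0,0,0,-0.045,0.0],[0,0,0,0,0,-0.085,0.0],[0,0,0,0,0,-0.13,0.0],[0,0,0,0,0,-0.155,0.0],[0,0,0,0,0,-0.165,0.0],[0,0,0,0,0,-0.165,0.0],[0,0,0,0,0,-0.165,0.0]])

```text
clock: 6.65
eef_pos: [624.2, 131.6, 237.3]
tcp_rot: [3.14, 0.002, -0.283]
contact_force: [0.0, -0.1, -2.9]
opening: 0.137
grasp_force: 79.3
```

Run:
```python
from h import *
wgrab('w6')
S=sensors.sense();print(S['opening'],S['grasp_force'])
ims=[]
for c in ['side','top']:
    p,d=grab_frame(c); f=camera_params(c); np.savez('pics/l_'+c,p=p,d=d,K=f['camera_matrix'],T=f['world_from_camera'])
    T=np.linalg.inv(f['world_from_camera']); q=T[:3,:3]@np.array([625,131.7,195])+T[:3,3]; q=f['camera_matrix']@q; u,v=(q[:2]/q[2]).astype(int); r=40; print(c,u-r,v-r)
    ims.append(cv2.resize(p[v-r:v+r,u-r:u+r],(400,400),interpolation=cv2.INTER_CUBIC))
save('crop4',np.hstack(ims))
```

```text
w6 6.65 [624.2 131.6 237.3] [ 3.14e+00  2.00e-03 -2.83e-01] [0.205 0.341 1.559 0.    1.244 2.059] 0.006 [ 0.  -0.1 -2.9]
0.14173982916663125 79.27290201187134
side 181 143
top 182 144
```

View pics/crop4.png

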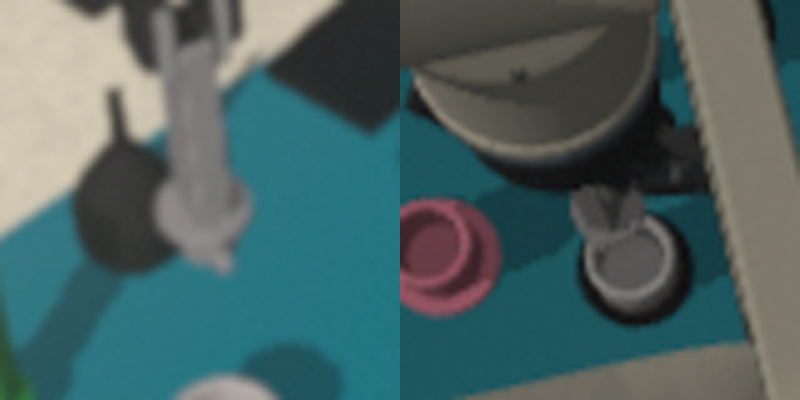

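The nozzle hangs straight in the fingers, with its shoulder at side crop (203,205), and its pot is empty. Next I'll carry it over the mouth.

Converted, -0.609 rad is -0.3877.

Emit:
move_arm(motion=[[0,0,-0.0318,0.001,0.025,0,0.0],[0,0,-0.0955,0.001,0.07,0,0.0],[0,0,-0.1592,0.002,0.12,0,0.0],[0,0,-0.2228,0.003,0.17,0,0.0],[0,0,-0.2865,0.004,0.22,0,0.0],[0,0,-0.3501,0.0045,0.265,0,0.0],[0,0,-0.382,0.0047,0.295,0,0.0],[0,0,-0.3877,0.0047,0.3064,0,0.0]])

```text
clock: 7.8
eef_pos: [543.3, -165.2, 238.3]
tcp_rot: [-3.141, 0.001, 0.324]
contact_force: [0.6, 0.8, -2.0]
opening: 0.135
grasp_force: 79.2
```

Emit:
move_arm(motion=[[0,0,0,0,0,0,0.0],[0,0,0,0,0,0,0.0],[0,0,0,0,0,0,0.0],[0,0,0,0,0,0,0.0]])

```text
clock: 8.3
eef_pos: [544.2, -163.1, 238.8]
tcp_rot: [-3.142, -0.0, 0.327]
contact_force: [0.2, -0.5, -3.4]
opening: 0.139
grasp_force: 79.2
```

Run:
```python
from h import *
wgrab('w7')
S=sensors.sense();print(S['opening'],S['grasp_force'])
p=np.load('pics/w7.npz')['p']; ims=[cv2.resize(p[40:200,170:330],(400,400),interpolation=cv2.INTER_CUBIC)]
for c in ['side']:
    p,d=grab_frame(c); f=camera_params(c); np.savez('pics/m_'+c,p=p,d=d,K=f['camera_matrix'],T=f['world_from_camera'])
    T=np.linalg.inv(f['world_from_camera']); q=T[:3,:3]@np.array([543.7,-163.8,170])+T[:3,3]; q=f['camera_matrix']@q; u,v=(q[:2]/q[2]).astype(int); r=40; print(c,u-r,v-r)
    ims.append(cv2.resize(p[v-r:v+r,u-r:u+r],(400,400),interpolation=cv2.INTER_CUBIC))
save('crop5',np.hstack(ims))
```

```text
w7 8.3 [ 544.2 -163.1  238.8] [-3.142 -0.     0.327] [-0.294  0.227  1.711  0.     1.204  0.95 ] 0.003 [ 0.2 -0.5 -3.4]
0.1357322388057167 79.21206951141357
side 315 98
```

View pics/crop5.png

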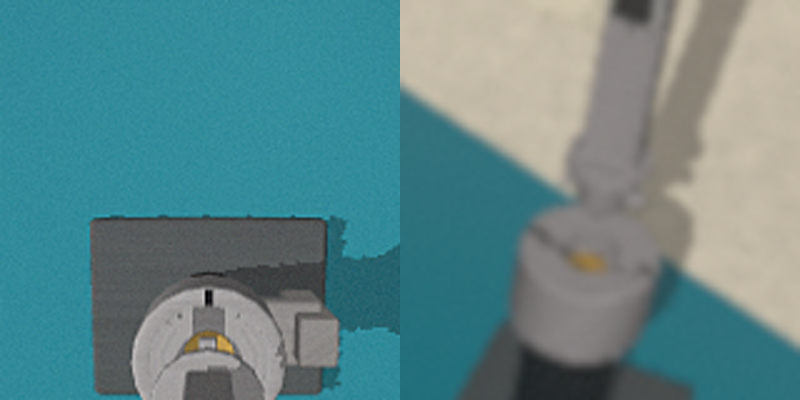

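The wrist crop shows the lug and slot centred at x≈209, over the notch mark at (208,298). The side crop shows the foot above the mouth. Lowering in steps while watching the force.

Emit:
move_arm(motion=[[0,0,0,0,0,0.01,0.0],[0,0,0,0,0,0.02,0.0],[0,0,0,0,0,0.026,0.0],[0,0,0,0,0,0.031,0.0],[0,0,0,0,0,0.036,0.0],[0,0,0,0,0,0.038,0.0],[0,0,0,0,0,0.038,0.0]])

```text
clock: 9.28
eef_pos: [544.0, -163.8, 200.7]
tcp_rot: [-3.142, 0.0, 0.326]
contact_force: [-0.2, 0.9, -3.2]
opening: 0.137
grasp_force: 79.3
```

Run:
```python
from h import *
S=sensors.sense();print(S['eef_pos'],S['tcp_rot'],S['contact_force'],S['wrist_torque'],S['opening'])
```

```text
[ 543.9971315  -163.75871733  200.73700148] [-3.14153145e+00  3.87034012e-05  3.25732897e-01] [-0.24370385  0.85411871 -3.16680107] [-0.0621446  -0.02021035 -0.02814798] 0.1369134906456887
```

Emit:
move_arm(motion=[[0,0,0,0,0,0.004,0.0],[0,0,0,0,0,0.008,0.0],[0,0,0,0,0,0.011,0.0],[0,0,0,0,0,0.0115,0.0],[0,0,0,0,0,0.0115,0.0]])

```text
clock: 9.9
eef_pos: [544.7, -163.9, 190.1]
tcp_rot: [3.141, -0.001, 0.326]
contact_force: [-0.2, -0.3, 7.0]
opening: 0.14
grasp_force: 80.5
```

Emit:
move_arm(motion=[[0,0,0,0,0,0.001,0.0],[0,0,0,0,0,0.001,0.0]])

```text
clock: 10.15
eef_pos: [544.7, -164.0, 189.2]
tcp_rot: [3.141, -0.001, 0.326]
contact_force: [-0.9, 1.0, 8.1]
opening: 0.141
grasp_force: 80.5
```

Emit:
move_arm(motion=[[0,0,0,0,0,0.001,0.0],[0,0,0,0,0,0.001,0.0]])

```text
clock: 10.4
eef_pos: [544.8, -163.9, 188.3]
tcp_rot: [3.141, -0.002, 0.326]
contact_force: [-0.3, 0.8, 8.0]
opening: 0.142
grasp_force: 80.6
```

Emit:
move_arm(motion=[[0,0,0,0,0,0.001,0.0],[0,0,0,0,0,0.001,0.0]])

```text
clock: 10.65
eef_pos: [545.0, -164.0, 188.0]
tcp_rot: [3.14, -0.002, 0.326]
contact_force: [-2.4, 0.1, 12.7]
opening: 0.138
grasp_force: 81.4
```

Emit:
move_arm(motion=[[0,0,0,0,0,0.001,0.0],[0,0,0,0,0,0.001,0.0]])

```text
clock: 10.9
eef_pos: [545.2, -164.2, 187.9]
tcp_rot: [3.14, -0.003, 0.326]
contact_force: [-4.9, 1.4, 20.8]
opening: 0.139
grasp_force: 82.5
```

Converted, 0.8 rad is 0.5093.

Emit:
move_arm(motion=[[0,0,0.0509,0,0,0,0.0],[0,0,0.1273,0,0,0,0.0],[0,0,0.2165,0,0,0,0.0],[0,0,0.3056,0,0,0,0.0],[0,0,0.3947,0,0,0,0.0],[0,0,0.4711,0,0,0,0.0],[0,0,0.5093,0,0,0,0.0],[0,0,0.5093,0,0,0,0.0]], grip_force=100)

```text
clock: 11.9
eef_pos: [546.0, -164.2, 188.0]
tcp_rot: [-3.141, -0.005, -0.475]
contact_force: [-2.2, 1.1, 18.5]
opening: 0.135
grasp_force: 100.0
```

Run:
```python
from h import *
S=sensors.sense();print(S['eef_pos'],S['tcp_rot'],S['contact_force'],S['wrist_torque'],S['opening'],S['qpos'])
```

```text
[ 546.00724496 -164.24641293  187.95858995] [-3.14056616 -0.00484132 -0.47498153] [-2.17826505  1.06522443 18.47714618] [0.18427626 0.34660631 0.03435874] 0.13478891565213735 [-2.94928246e-01  2.74831514e-01  1.76622395e+00  1.60712911e-04
  1.09559032e+00  1.75077395e+00]
```

Converted, 0.771 rad is 0.4908.

Emit:
move_arm(motion=[[0,0,0.0509,0,0,0,0.0],[0,0,0.1273,0,0,0,0.0],[0,0,0.2165,0,0,0,0.0],[0,0,0.3056,0,0,0,0.0],[0,0,0.3947,0,0,0,0.0],[0,0,0.4647,0,0,0,0.0],[0,0,0.4908,0,0,0,0.0],[0,0,0.4908,0,0,0,0.0]])

```text
clock: 12.9
eef_pos: [546.1, -164.2, 188.0]
tcp_rot: [-3.137, -0.003, -1.246]
contact_force: [-1.0, 0.1, 18.1]
opening: 0.137
grasp_force: 100.0
```

Run:
```python
from h import *
wgrab('w8')
S=sensors.sense();print(S['eef_pos'],S['tcp_rot'],S['contact_force'],S['wrist_torque'],S['opening'],S['qpos'])
p=np.load('pics/w8.npz')['p']; ims=[cv2.resize(p[60:220,170:330],(400,400),interpolation=cv2.INTER_CUBIC)]
p,d=grab_frame('side'); ims.append(cv2.resize(p[110:190,315:395],(400,400),interpolation=cv2.INTER_CUBIC))
save('crop6',np.hstack(ims))
```

```text
w8 12.9 [ 546.1 -164.2  188. ] [-3.137e+00 -3.000e-03 -1.246e+00] [-0.295  0.275  1.766  0.     1.096  2.521] 0.001 [-1.   0.1 18.1]
[ 546.05964921 -164.20925759  187.98389615] [-3.13737420e+00 -2.75255954e-03 -1.24524726e+00] [-0.85639533  0.80381202 17.07949993] [0.24211548 0.33604694 0.01782645] 0.14032907151665686 [-2.94885509e-01  2.74816700e-01  1.76618357e+00  2.39574042e-04
  1.09555985e+00  2.52104319e+00]
```

View pics/crop6.png

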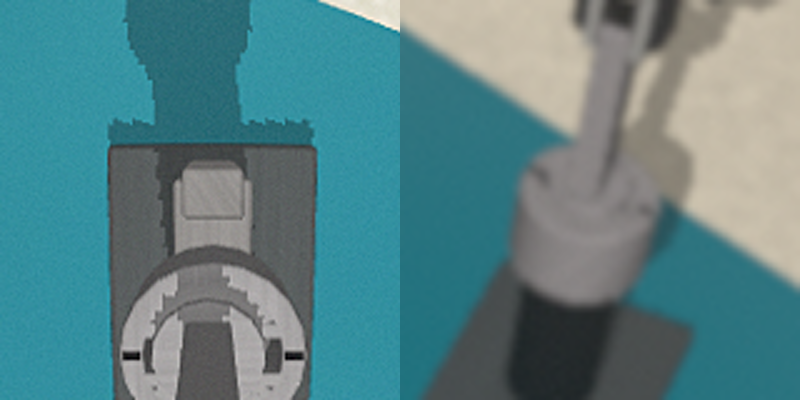

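The shoulder sits on the rim, and the slot is square to the notch marks at wrist crop (131,355) and (294,355). I'll add a small extra press, let it settle, then hand in.

Emit:
move_arm(motion=[[0,0,0,0,0,0.0006,0.0],[0,0,0,0,0,0.0006,0.0],[0,0,0,0,0,0.0006,0.0],[0,0,0,0,0,0.0006,0.0]])

```text
clock: 13.5
eef_pos: [546.2, -164.2, 188.0]
tcp_rot: [-3.137, -0.003, -1.245]
contact_force: [-2.2, 1.9, 22.0]
opening: 0.132
grasp_force: 100.7
```

Run:
```python
from h import *
S=sensors.sense();print(S['clock'],S['eef_pos'],S['tcp_rot'],S['contact_force'])
if S['contact_force'][2]>14 and S['eef_pos'][2]<188.8: print(order.sign_off())
```

```text
13.5 [ 546.20042581 -164.23037907  187.9585595 ] [-3.13697682e+00 -2.97549516e-03 -1.24511159e+00] [-2.22245911  1.91673568 22.03975469]
the job is handed in; nothing more can be done
None
```

The slot nozzle is in the barrel, twisted 90° clockwise, still gripped and pressed home at about 22 N; I handed the job in at 13.5 s and no verdict came back.

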